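Unlatch the green rice carrier

TASK

Unlatch the insulated food carrier with the green lid so that the rice can be served: first slide the yellow safety tab on its lid fully aside, off the lever, and then lift the steel latch lever until it stands up, and leave it standing. The carrier with the red lid must stay locked, so leave its tab alone.

Things in the scene. Friction and masses are not known exactly. Their poses are not given: they have to be found in the camera images.
- green_thumb (a point): Centre of the upright yellow thumb piece of the safety tab on the green lid: 26 (x) x 14 (y) x 31 mm high, its top 15.5 mm above this point. Axes of the carrier: z up, x away from the robot within 25 degrees, y left. Its 7 mm thick tongue (top 9 mm below this point) reaches to -y, over the lever. Lid top 36 mm below this point. Pinch it across y or push it towards +y.
- green_tab (a joint): Travel in m of the green carrier's yellow safety tab along the carrier's +y: 0 to 0.003 at the start (locked, the tongue lying over the lever), 0.028 at its stop. The tongue is clear of the lever from 0.016. It slides with about 1.5 N of friction and stays where it is left.
- green_grip (a point): Centre of the upright black grip on the steel latch lever of the green lid: 26 (x) x 14 (y) x 32 mm high; lever top 16 mm below this point. x, y as for the tab, of the lever itself. The hinge lies along y, 100 mm from here towards +x and 22 mm below, when the lever is flat. Pinch it across y and lead it up and back round the hinge; an upright gripper can let it pivot between the pads.
- green_latch (a joint): Angle in rad of the green carrier's latch lever about its hinge: 0 lying flat and shut, growing as its free (robot-side) end is lifted, stop at 1.4. While the tab is on it is blocked and gives only slightly (about 0.05). It takes about 3 N at the black grip and stays at any angle where it is left.
- red_tab (a joint): Travel in m of the same tab on the like carrier with a red lid, standing left or right of the green one (each carrier 230 x 210 x 160 mm high, fixed): 0 to 0.003 at the start (locked). Not to be moved. Loose things on the table are under 180 mm high and clear of both catches; a rice cooker 285 mm high stands left of the robot's base.

How it is judged:
By the outcome, as a careful person would: the job done as asked, in the order asked, and still so for the second after the job is handed in, with the robot touching nothing.
It also fails if it takes over 42 s, if anything falls off the work surface, if the arm or the gripper's body presses on something with over 40 N, if the wrist force passes 120 N, or if a joint passes its speed limit or range.

ROBOT

A 6-joint arm with a two-finger parallel gripper is mounted at the origin on the work surface. World frame = base frame: x ahead of the robot, y to its left, z up, the work surface at z = 0. Lengths are in m, angles in rad, forces in N, time in s.
With the tool pointing down it reaches from about 0.35 to 0.85 m from the base axis. Payload 8.1 kg.
Tool frame: the origin (TCP) lies between the finger pads; the fingertips stand 14 mm ahead of it and the grasp point (between the pads) lies 5 mm behind it (robot.tip_reach is the z of the fingertips in the tool frame, in m); z points along the fingers, y is the line along which they close (so a half turn about z gives the same grasp; the last joint's range is limited). The gripper opens to 93 mm and grips with 3 to 60 N. Pads are 15 mm wide; open, the fingers measure 128 mm over their backs; the gripper's body (75 mm by 188 mm) begins 65 mm behind the grasp point.
Start: joints at [-1.319, 0.13, 1.488, -0, 1.523, -0.085], TCP at [0.198, -0.566, 0.233] pointing down, gripper open.
Joint ranges: [-2.96, 2.96], [-0.89, 2.26], [0.02, 2.5], [-1.34, 4.48], [0, 2.73], [-2.66, 2.66]. Speed limits (rad/s): [2.39, 2.39, 2.79, 3.14, 3.14, 3.14].

INTERFACE

Orientations are given as a rotation vector (axis times angle).
In Python, from plant import robot gives the robot as it stands. The module is installed in compiled form; this text tells all that it offers.
- The arm moves only by the shell command python3 -m handwheel 'ROWS' [FORCE]. ROWS is JSON, a list of rows, each a list of 7 numbers: the closure, from -1 (fully open) to 1 (shut), then the shift along the tool's x, y, z each as a share of 100 cm, from -1 to 1, then the turn, a rotation vector about the tool's x, y, z each as a share of 180 degrees, from -1 to 1. In form: [[grip, tx, ty, tz, rx, ry, rz], ...]. A call has 1 to 20 rows; each row is the pose to reach, as a shift and turn from the pose commanded when the call began, along the tool's axes at that moment, turning the shorter way round; what a row does not reach only later rows make up. A row lasts 1/8 s, in which the tool goes at most 62.5 mm and 10.7 degrees, less where a joint would pass 70% of its speed; a pose out of reach is approached as far as the arm can. A call with a number of a shift or a turn outside -1 to 1 is refused whole. A call with a gripper value outside its range is refused whole. The fingers move at their own pace and stop on an object; FORCE is the grip in N (left out, the last holds). Time passes only in rows, so rows that repeat a pose let the fingers close. It gives the time, the measured TCP pose, the force, the opening and the grip force at its end, in the units of the state.
- robot.read_state(): the state, without advancing time (a new reading comes with each control period).
- robot.read_camera(name): name is "scene" or "top" or "wrist"; returns a dict with "frame" (480x640x3 uint8, red, green, blue), "fx", "fy", "cx", "cy" (pixels), "k1" (the pictures are not rectified: a ray, as slopes to the right and down, at radius r is drawn at 1 + k1 r^2 times it, then the intrinsics apply), "rvec" (rotation vector, rad) and "tvec" (3), from world to camera coordinates, as OpenCV has them; the wrist camera has in their place "T_tool_cam" (4x4, takes a point from camera to tool coordinates, whose origin is the TCP and whose axes are the flange's). Camera axes: x right, y down, z forward; pixel columns grow to the right and rows downward; lengths in m; the calibration is good to about 2 mm. A picture is of the moment at which its call begins: read the wrist's pose just before it. There is no depth.
- robot.close_job(): hands the job in; it is judged then, once.
Trained networks look in a picture, given as the dict that the camera call returned (one of the last four; its "shot" number tells which), for a name from the list of things; names that differ only in an ending like _2 or _b are one class to them, and where a whole thing is asked for, a point or a joint stands for the part that bears it (a point fixed in the world has none). Each returns a list of dicts, best first, with "conf" (0 to 1); they miss things now and then, are a little off and sometimes report something else, mostly with a low value. They report only what shows in the picture. A call takes as long as a camera call.
- robot.regions_of(picture, name): "mask" (480x640 bool, what is visible of it) and "rect" ([left, top, right, bottom] in pixels, round what is visible of it).
The state is a dict: "t": time; "q": joint angles; "dq": joint speeds; "joint_torque": joint torques, N m; "tool_pos": TCP position; "orientation": TCP orientation; "force": force on the tool from outside, world axes, zero at the start; "wrist_torque": the same for the moment, N m; "opening": finger opening in m; "gripper_force": force on a finger pad.
Only numpy, scipy, OpenCV 4.12 (cv2) and the standard library are available. Lean on these libraries where they do the work, as an engineer would, in place of code of your own. Each camera call takes 0.05 s, during which the arm holds its last target. There are 200 camera calls.

## Working session

There is one attempt and no reset: what is moved stays moved. The work goes in short steps, Python scripts to look and compute and a shell command to move; the robot and the scene stay as the last step left them, time stands still between calls to the robot, and variables do not carry over. Pictures are saved under pics/ and viewed, at most 10 in all, crops included, and the job is handed in when it is done.

```bash
mkdir -p pics
cat > h.py <<'E'
import numpy as np, cv2
from scipy.spatial.transform import Rotation as R
from plant import robot
def ext(p,st=None):
    if 'T_tool_cam' in p:
        T=np.eye(4);T[:3,:3]=R.from_rotvec(st['orientation']).as_matrix();T[:3,3]=st['tool_pos']
        return T@p['T_tool_cam']
    W=np.eye(4);W[:3,:3]=R.from_rotvec(p['rvec']).as_matrix();W[:3,3]=p['tvec']
    return np.linalg.inv(W)
def ray(p,uv,st=None):
    T=ext(p,st)
    K=np.array([[p['fx'],0,p['cx']],[0,p['fy'],p['cy']],[0,0,1.]])
    n=cv2.undistortPoints(np.array([[uv]],float),K,np.array([p['k1'],0,0,0.]))[0,0]
    return T[:3,3],T[:3,:3]@np.array([n[0],n[1],1])
def atz(p,uv,z,st=None):
    o,d=ray(p,uv,st);return o+d*(z-o[2])/d[2]
def tri(rs):
    A=0;b=0
    for o,d in rs:
        d=d/np.linalg.norm(d);M=np.eye(3)-np.outer(d,d);A=A+M;b=b+M@o
    return np.linalg.solve(A,b)
def save(p,n): cv2.imwrite('pics/'+n,p['frame'][:,:,::-1])
def proj(p,X,st=None):
    C=np.linalg.inv(ext(p,st))@np.append(X,1);s=C[:2]/C[2];s=s*(1+p['k1']*(s@s))
    return s*[p['fx'],p['fy']]+[p['cx'],p['cy']]
E
python3 - <<'E'
from h import *
st=robot.read_state();print(st['tool_pos'],st['orientation'],st['t'])
ps={}
for c in('scene','top'):
    p=robot.read_camera(c);save(p,c+'1.png')
    for n in('green_thumb','green_grip','red_tab'):
        for r in robot.regions_of(p,n)[:3]:
            ys,xs=np.nonzero(r['mask']);uv=(xs.mean(),ys.mean())
            print(c,n,round(r['conf'],2),r['rect'],np.round(uv,1),atz(p,uv,.195).round(3))
E
```

```text
[ 0.19817334 -0.56577245  0.23162231] [-3.09541697e+00 -5.26235076e-01  2.55707898e-04] 0.0
scene green_thumb 0.98 [416.7, 210.2, 448.5, 232.5] [432.6 221.7] [0.567 0.218 0.195]
scene green_thumb 0.46 [397.5, 183.9, 427.9, 245.4] [412.2 211.8] [0.535 0.191 0.195]
scene green_thumb 0.4 [197.3, 251.6, 228.6, 285.4] [214.2 269.3] [ 0.561 -0.174  0.195]
scene green_grip 0.55 [394.1, 183.8, 430.3, 246.4] [412.4 212. ] [0.536 0.191 0.195]
scene red_tab 0.82 [196.8, 254.4, 229.4, 287.5] [213.8 270. ] [ 0.562 -0.175  0.195]
top green_thumb 0.77 [168.2, 231.4, 206.2, 251.9] [185.6 241.6] [0.564 0.217 0.195]
top green_grip 0.56 [190.9, 218.2, 215.4, 315.1] [201.4 271.1] [0.519 0.193 0.195]
top red_tab 0.62 [433.4, 223.1, 472.3, 250.3] [449.5 237.4] [ 0.559 -0.175  0.195]
```

View pics/scene1.png

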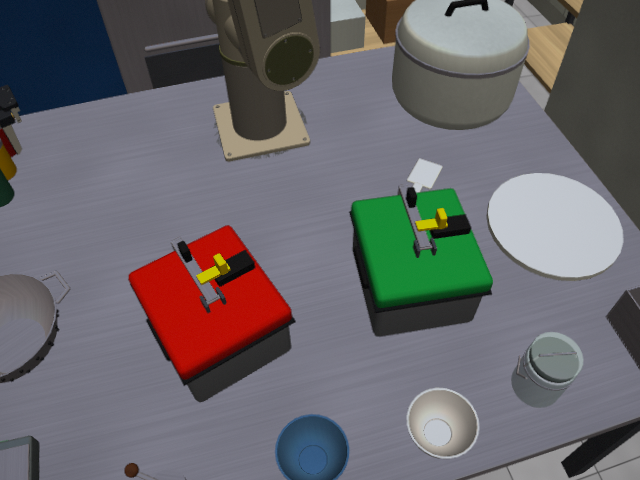

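View pics/top1.png

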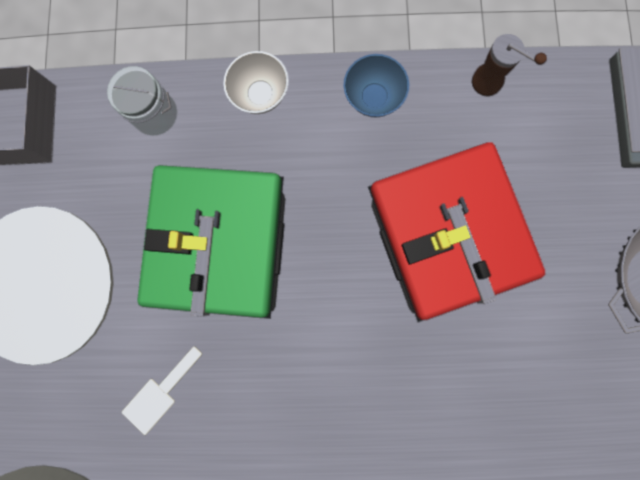

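The scene view shows the green carrier on the right, with its thumb near (441,217) and grip near (411,197). In the top view they are at (174,240) and (196,283), and the lever runs from (208,218) to (198,315). The red carrier is on the other side.

Run:
```python
from h import *
s=robot.read_camera('scene');t=robot.read_camera('top')
for n,a,b in(('thumb',(441,217),(174,240)),('grip',(411.5,197.5),(196,283))):
    print(n,tri([ray(s,a),ray(t,b)]).round(4),atz(t,b,.205).round(4))
print('lever',[atz(t,u,.176).round(4) for u in((207,222),(198,315))])
e=[atz(t,u,.16)-atz(t,v,.16) for u,v in(((155,168),(140,303)),((280,175),(268,316)))]
print([np.degrees(np.arctan2(x[1],x[0])) for x in e])
st=robot.read_state();M=R.from_rotvec(st['orientation']).as_matrix();print(M.round(3),st['opening'])
g=np.array([.51,.205,.33]);print(M.T@(g-st['tool_pos']))
```

```text
thumb [0.5662 0.2329 0.2024] [0.5659 0.2321 0.205 ]
grip [0.502  0.202  0.1948] [0.5014 0.1986 0.205 ]
lever [array([0.5958, 0.1895, 0.176 ]), array([0.4542, 0.2034, 0.176 ])]
[np.float64(-5.630377290261841), np.float64(-5.680753238839868)]
[[ 0.944  0.33  -0.   ]
 [ 0.33  -0.944  0.   ]
 [-0.    -0.    -1.   ]] 0.09291304743222774
[ 0.54907457 -0.62494332 -0.09736026]
```

```bash
python3 -m handwheel '[[-1,0.02,-0.02,-0.06,0,0,0.02],[-1,0.06,-0.07,-0.108,0,0,0.04],[-1,0.571,-0.628,-0.108,0,0,0.1385],[-1,0.571,-0.628,-0.108,0,0,0.1385],[-1,0.571,-0.628,-0.108,0,0,0.1385],[-1,0.571,-0.628,-0.108,0,0,0.1385],[-1,0.571,-0.628,-0.108,0,0,0.1385],[-1,0.571,-0.628,-0.108,0,0,0.1385],[-1,0.571,-0.628,-0.108,0,0,0.1385],[-1,0.571,-0.628,-0.108,0,0,0.1385],[-1,0.571,-0.628,-0.108,0,0,0.1385],[-1,0.571,-0.628,-0.108,0,0,0.1385],[-1,0.571,-0.628,-0.108,0,0,0.1385],[-1,0.571,-0.628,-0.108,0,0,0.1385],[-1,0.571,-0.628,-0.108,0,0,0.1385],[-1,0.571,-0.628,-0.108,0,0,0.1385],[-1,0.571,-0.628,-0.108,0,0,0.1385]]'
python3 - <<'E'
from h import *
st=robot.read_state();p=robot.read_camera('wrist');save(p,'w1.png')
print(st['tool_pos'],R.from_rotvec(st['orientation']).as_matrix().round(3),st['t'],st['force'])
for n,z in(('green_thumb',.2),('green_grip',.194)):
    for r in robot.regions_of(p,n)[:3]:
        ys,xs=np.nonzero(r['mask']);uv=(xs.mean(),ys.mean())
        print(n,round(r['conf'],2),r['rect'],np.round(uv,1),atz(p,uv,z,st).round(4))
E
```

```text
t: 2.62
tool_pos: [0.5295, 0.2145, 0.3407]
orientation: [3.137, -0.155, -0.0]
force: [-0.4, -0.7, -0.2]
opening: 0.0929
gripper_force: 0.0
[0.52951387 0.21445485 0.34065279] [[ 0.995 -0.098 -0.   ]
 [-0.098 -0.995 -0.   ]
 [-0.     0.    -1.   ]] 2.625 [-0.41726104 -0.70869347 -0.20631581]
green_thumb 0.93 [270.9, 170.6, 344.1, 214.0] [303.6 190.9] [0.5651 0.2183 0.2   ]
green_grip 0.55 [320.7, 138.8, 342.6, 311.4] [331.9 226.7] [0.5335 0.1988 0.194 ]
green_grip 0.32 [270.3, 174.1, 337.7, 213.1] [303.5 191.3] [0.564  0.2186 0.194 ]
```

View pics/w1.png

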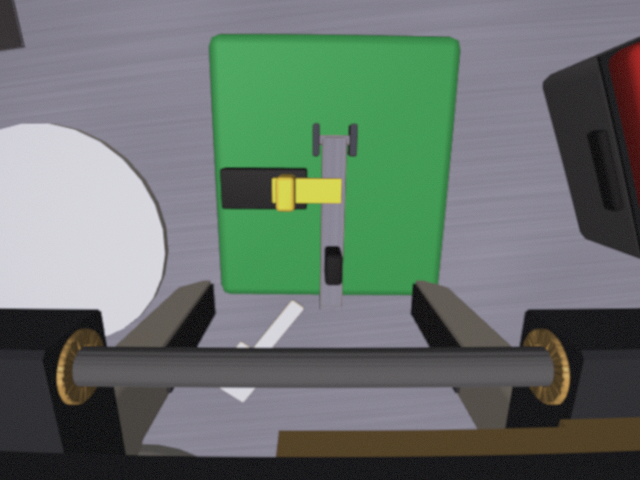

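The wrist view shows the thumb top at about (286,192), the grip at about (334,264), and the lever running nearly parallel to the tool's x axis.

Run:
```python
from h import *
st=robot.read_state();p=robot.read_camera('wrist');s=robot.read_camera('scene')
M=R.from_rotvec(st['orientation']).as_matrix()
f=p['frame'].astype(int);y=(f[...,0]>150)&(f[...,1]>120)&(f[...,2]<110)
ys,xs=np.nonzero(y);print('yellow',xs.min(),xs.max(),ys.min(),ys.max())
for n,uv,z,w in(('thumb',(286,192),.209,(441,217)),('grip',(334.5,264),.205,(411.5,197.5))):
    X=atz(p,uv,z,st);Y=tri([ray(p,uv,st),ray(s,w)]);print(n,X.round(4),Y.round(4),(M.T@(X-st['tool_pos'])).round(4),(M.T@(Y-st['tool_pos'])).round(4))
for u in((333,140),(331,304)):
    X=atz(p,u,.176,st);print((M.T@(X-st['tool_pos'])).round(4))
```

```text
yellow 57 568 178 402
thumb [0.5669 0.2307 0.209 ] [0.5666 0.2317 0.2035] [ 0.0353 -0.0203  0.1321] [ 0.0349 -0.0213  0.1376]
grip [0.5055 0.1993 0.205 ] [0.5046 0.2    0.1994] [-0.0226  0.017   0.136 ] [-0.0236  0.0164  0.1416]
[0.0732 0.016  0.1651]
[-0.0701  0.0161  0.165 ]
```

```bash
python3 -m handwheel '[[-0.4,0.035,-0.021,0.05,0,0,0],[-0.4,0.035,-0.021,0.1,0,0,0],[-0.4,0.035,-0.021,0.134,0,0,0],[-0.4,0.035,-0.021,0.134,0,0,0],[1,0.035,-0.021,0.134,0,0,0],[1,0.035,-0.021,0.134,0,0,0],[1,0.035,-0.021,0.134,0,0,0],[1,0.035,-0.021,0.134,0,0,0]]' 15
```

```text
t: 3.88
tool_pos: [0.5667, 0.2326, 0.207]
orientation: [-3.138, 0.154, -0.001]
force: [-0.8, 0.1, 0.7]
opening: 0.03
gripper_force: 0.0
```

Not closed yet.

```bash
python3 -m handwheel '[[1,0,0,0,0,0,0],[1,0,0,0,0,0,0],[1,0,0,0,0,0,0],[1,0,0,0,0,0,0]]' 15
```

```text
t: 4.38
tool_pos: [0.5666, 0.2326, 0.2067]
orientation: [3.138, -0.155, -0.0]
force: [-1.6, 0.4, 1.3]
opening: 0.0139
gripper_force: 15.0
```

```bash
python3 -m handwheel '[[1,0,-0.007,0,0,0,0],[1,0,-0.014,0,0,0,0],[1,0,-0.021,0,0,0,0],[1,0,-0.026,0,0,0,0],[1,0,-0.027,0,0,0,0],[1,0,-0.027,0,0,0,0]]' 15
python3 - <<'E'
from h import *
p=robot.read_camera('scene');cv2.imwrite('pics/s2.png',cv2.resize(p['frame'][150:300,340:520,::-1],None,fx=3,fy=3))
E
```

```text
t: 5.12
tool_pos: [0.5694, 0.2597, 0.2067]
orientation: [-3.137, 0.154, -0.001]
force: [2.4, -0.3, -0.0]
opening: 0.0139
gripper_force: 15.0
```

View pics/s2.png

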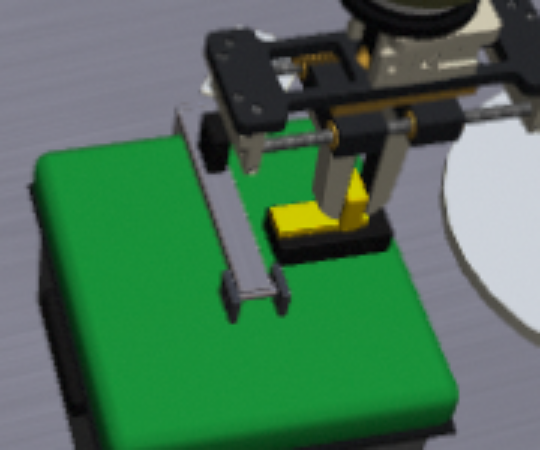

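The tongue is clear of the lever. Next I release the thumb and go to the grip.

```bash
python3 -m handwheel '[[-0.3,0,0,0,0,0,0],[-0.3,0,0,0,0,0,0],[-0.3,0,0,0,0,0,0],[-0.3,0,0,0,0,0,0],[-0.3,0,0,-0.05,0,0,0],[-0.3,-0.058,0.0645,-0.05,0,0,0],[-0.3,-0.058,0.0645,-0.05,0,0,0],[-0.3,-0.058,0.0645,-0.02,0,0,0],[-0.3,-0.058,0.0645,0.008,0,0,0],[-0.3,-0.058,0.0645,0.008,0,0,0],[1,-0.058,0.0645,0.008,0,0,0],[1,-0.058,0.0645,0.008,0,0,0],[1,-0.058,0.0645,0.008,0,0,0],[1,-0.058,0.0645,0.008,0,0,0],[1,-0.058,0.0645,0.008,0,0,0],[1,-0.058,0.0645,0.008,0,0,0],[1,-0.058,0.0645,0.008,0,0,0]]' 15
```

```text
t: 7.3
tool_pos: [0.5052, 0.2004, 0.1987]
orientation: [3.137, -0.155, -0.0]
force: [-1.9, -4.7, 2.6]
opening: 0.0139
gripper_force: 15.0
```

```bash
python3 -m handwheel '[[1,0.002,0,-0.007,0,0,0],[1,0.005,0,-0.0145,0,0,0],[1,0.009,0,-0.022,0,0,0],[1,0.013,0,-0.028,0,0,0],[1,0.017,0,-0.035,0,0,0],[1,0.022,0,-0.041,0,0,0],[1,0.028,0,-0.046,0,0,0],[1,0.033,0,-0.052,0,0,0],[1,0.033,0,-0.052,0,0,0]]' 20
python3 - <<'E'
from h import *
p=robot.read_camera('scene');cv2.imwrite('pics/s3.png',cv2.resize(p['frame'][130:280,340:520,::-1],None,fx=3,fy=3))
E
```

```text
t: 8.43
tool_pos: [0.5385, 0.1969, 0.2507]
orientation: [3.136, -0.155, -0.0]
force: [1.4, -7.2, -4.4]
opening: 0.0138
gripper_force: 20.0
```

View pics/s3.png

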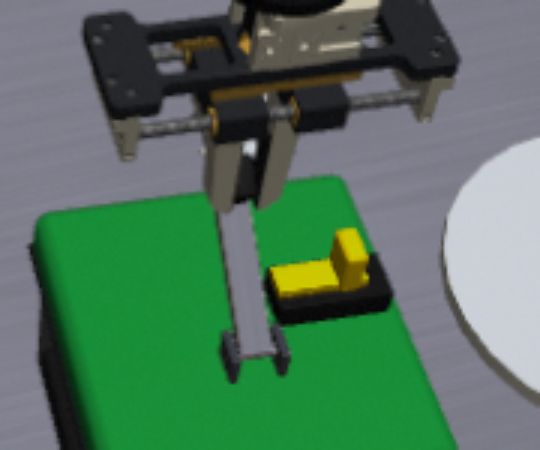

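The lever is held and rising, and the tab stays aside. I carry on round the arc.

```bash
python3 -m handwheel '[[1,0.006,0,-0.0045,0,0,0],[1,0.013,0,-0.009,0,0,0],[1,0.02,0,-0.013,0,0,0],[1,0.027,0,-0.016,0,0,0],[1,0.034,0,-0.019,0,0,0],[1,0.041,0,-0.021,0,0,0],[1,0.049,0,-0.0225,0,0,0],[1,0.057,0,-0.0235,0,0,0],[1,0.067,0,-0.024,0,0,0],[1,0.067,0,-0.024,0,0,0]]' 20
python3 - <<'E'
from h import *
p=robot.read_camera('scene');cv2.imwrite('pics/s4.png',cv2.resize(p['frame'][130:280,340:520,::-1],None,fx=3,fy=3))
E
```

```text
t: 9.72
tool_pos: [0.605, 0.1897, 0.2746]
orientation: [3.136, -0.156, -0.002]
force: [-1.7, -8.6, -2.7]
opening: 0.0139
gripper_force: 20.0
```

View pics/s4.png

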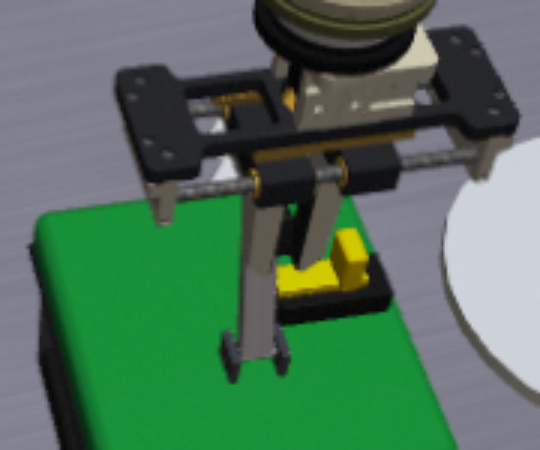

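```bash
python3 -m handwheel '[[1,0.004,0,0,0,0,0],[1,0.008,0,0,0,0,0],[1,0.008,0,0,0,0,0],[-0.3,0.008,0,0,0,0,0],[-0.3,0.008,0,0,0,0,0],[-0.3,0.008,0,0,0,0,0],[-0.3,0.008,0,0,0,0,0],[-0.3,0.008,0,0,0,0,0],[-0.3,0.008,0,-0.04,0,0,0],[-0.3,0.008,0,-0.08,0,0,0],[-0.3,0.008,0,-0.13,0,0,0],[-0.3,-0.1,0,-0.15,0,0,0],[-0.3,-0.15,0,-0.15,0,0,0],[-0.3,-0.15,0,-0.15,0,0,0]]' 20
python3 - <<'E'
from h import *
s=robot.read_camera('scene');t=robot.read_camera('top')
a=cv2.resize(s['frame'][130:280,340:520,::-1],None,fx=2.2,fy=2.2);b=cv2.resize(t['frame'][150:300,130:310,::-1],None,fx=2.2,fy=2.2)
cv2.imwrite('pics/s5.png',np.hstack([a,b]))
E
```

```text
t: 11.52
tool_pos: [0.4534, 0.2062, 0.4258]
orientation: [-3.137, 0.153, -0.003]
force: [0.6, 0.1, 1.0]
opening: 0.0601
gripper_force: 0.0
```

View pics/s5.png

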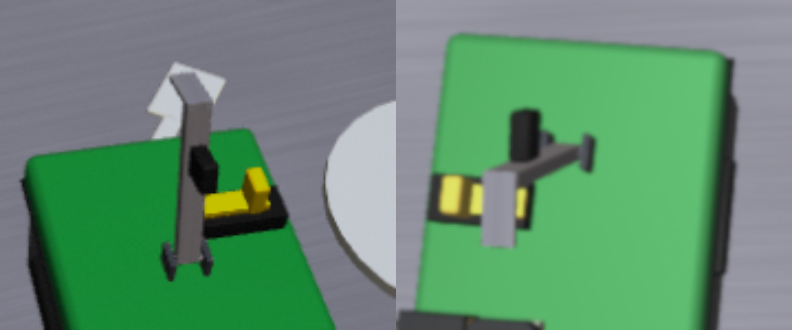

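Run:
```python
from h import *
s=robot.read_camera('scene');t=robot.read_camera('top')
for n,a,b in(('tip near edge',(431,178),(177.3,228)),('tip far',(424,166),(177.3,261)),('grip',(432,207),(188,206)),('hinge',(426,249),(201,218))):
    o,d=ray(s,a);X=tri([ray(s,a),ray(t,b)]);print(n,X.round(3),(proj(s,X)-a).round(1))
# model
h=np.array([.505+.0995,.2004-.0098,.172]);c=np.array([np.cos(.0985),-np.sin(.0985),0])
for th in(1.1,1.2,1.3,1.38):
    q=lambda x,z:h+c*(x*np.cos(th)+z*np.sin(th))+[0,0,-x*np.sin(th)+z*np.cos(th)]
    print(th,*[(proj(s,q(x,z)).round(0),proj(t,q(x,z)).round(0)) for x,z in((-147,6),(-100,38)) for x,z in[(x/1e3,z/1e3)]])
```

```text
tip near edge [0.568 0.194 0.315] [-0.6  0.2]
tip far [0.527 0.2   0.301] [-1.3  0.4]
grip [0.602 0.188 0.284] [ 0.2 -0.1]
hinge [0.603 0.197 0.169] [ 1.8 -0.4]
1.1 (array([425., 171.]), array([177., 248.])) (array([432., 205.]), array([187., 213.]))
1.2 (array([428., 175.]), array([177., 237.])) (array([434., 209.]), array([187., 205.]))
1.3 (array([431., 179.]), array([177., 225.])) (array([436., 214.]), array([188., 198.]))
1.38 (array([433., 184.]), array([177., 216.])) (array([437., 219.]), array([189., 192.]))
```

The lever stands, but it is only at about 1.2–1.28 rad. I'll nudge it nearer its stop by pushing the hanging lip at its end with closed fingertips.

```bash
python3 -m handwheel '[[1,0.02,0,0,0,0,0],[1,0.02,0,0.05,0,0,0],[1,0.02,0,0.1,0,0,0],[1,0.02,0,0.136,0,0,0],[1,0.02,0,0.136,0,0,0],[1,0.02,0,0.136,0,0,0],[1,0.02,0,0.136,0,0,0],[1,0.04,0,0.136,0,0,0],[1,0.055,0,0.136,0,0,0],[1,0.062,0,0.136,0,0,0],[1,0.069,0,0.136,0,0,0],[1,0.073,0,0.136,0,0,0],[1,0.073,0,0.136,0,0,0]]' 20
python3 - <<'E'
from h import *
s=robot.read_camera('scene');t=robot.read_camera('top')
a=cv2.resize(s['frame'][130:280,340:520,::-1],None,fx=2.2,fy=2.2);b=cv2.resize(t['frame'][150:300,130:310,::-1],None,fx=2.2,fy=2.2)
cv2.imwrite('pics/s6.png',np.hstack([a,b]))
E
```

```text
t: 13.35
tool_pos: [0.5283, 0.1987, 0.2885]
orientation: [3.138, -0.154, 0.0]
force: [-0.2, 0.0, 0.2]
opening: 0.0002
gripper_force: 0.0
```

View pics/s6.png

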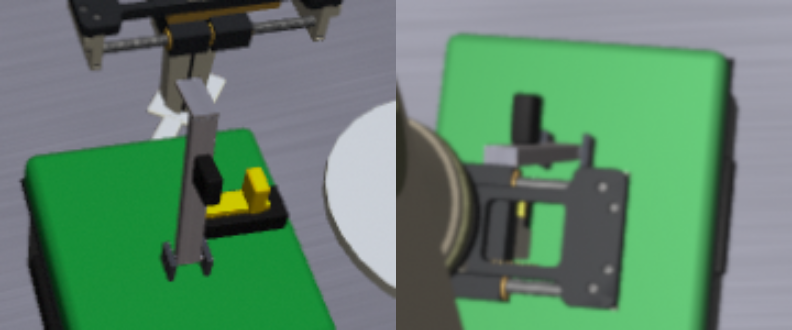

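The lip is now at about row 217 in the top view, so the lever is at about 1.35 rad. I back off and hand in.

```bash
python3 -m handwheel '[[1,-0.03,0,0,0,0,0],[1,-0.06,0,0,0,0,0],[1,-0.06,0,-0.06,0,0,0],[1,-0.06,0,-0.12,0,0,0],[1,-0.06,0,-0.12,0,0,0],[1,-0.06,0,-0.12,0,0,0]]'
python3 - <<'E'
from h import *
s=robot.read_camera('scene');t=robot.read_camera('top')
a=cv2.resize(s['frame'][130:280,340:520,::-1],None,fx=2.2,fy=2.2);b=cv2.resize(t['frame'][150:300,130:310,::-1],None,fx=2.2,fy=2.2)
cv2.imwrite('pics/s7.png',np.hstack([a,b]))
E
```

```text
t: 14.2
tool_pos: [0.4684, 0.2046, 0.4084]
orientation: [-3.138, 0.154, -0.001]
force: [0.3, -0.2, -1.3]
opening: 0.0005
gripper_force: 0.0
```

View pics/s7.png

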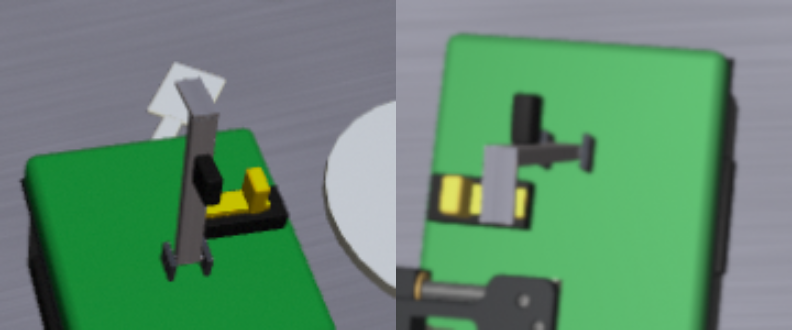

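The lever stands upright, the tab is fully aside, and the gripper is clear.

```bash
python3 -c "
from plant import robot
print(robot.close_job())"
```

```text
the job is handed in; nothing more can be done
None
```

The green carrier is unlatched and the job is handed in: its tab was slid fully aside first, its lever is left standing at about 1.35 rad by the camera images, and the red carrier was not touched; the job returned no verdict.

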